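# Feel the end float of a roller shaft and lock it midway

## Robot

A 6-joint arm with a two-finger parallel gripper is mounted at the origin on the work surface. World frame = base frame: x ahead of the robot, y to its left, z up, the work surface at z = 0. Lengths are in mm, angles in degrees, forces in N, time in s.
With the tool pointing down it reaches from about 350 to 850 mm from the base axis. Payload 8.1 kg.
Tool frame: the origin (TCP) lies between the finger pads; the fingertips stand 8 mm ahead of it and the grasp point (between the pads) lies 11 mm behind it (r.tip_extent is the distance from the TCP to the fingertips, in mm); z points along the fingers, y is the direction in which the jaws open and shut (so a half turn about z gives the same grasp; the last joint's range is limited). The gripper opens to 85 mm and grips with 20 to 120 N. Pads are 22 mm wide; open, the fingers measure 114 mm over their backs; the gripper's body (76 mm by 85 mm) begins 54 mm behind the grasp point. The pads swing forward as they close: fully open they stand 13 mm farther back than shut.
Start: joints at [-69.523, 7.471, 85.268, -0, 87.261, -4.893], TCP at [257.102, -542.129, 239.292] pointing down, gripper open.
Joint ranges: [-169.43, 169.43], [-51.17, 129.36], [1.28, 143.12], [-76.62, 256.62], [0, 156.53], [-152.29, 152.29]. Speed limits (degrees/s): [136.94, 136.94, 159.86, 180, 180, 180].

## Interface

Orientations are given as [roll, pitch, yaw] about the fixed x, y, z axes, in that order (R = Rz(yaw) Ry(pitch) Rx(roll)).
In Python, from bench import sensors, viewer, hand_in, r gives the robot as it stands. The module is installed in compiled form; this text tells all that it offers.
- The arm moves only by the tool move_arm, never from a script. Its argument "rows" is a list that holds one entry, the list of rows, each a list of 6 numbers: the shift along the tool's x, y, z in m, then the turn, a rotation vector about the tool's x, y, z in degrees. In form: [[[tx, ty, tz, rx, ry, rz], ...]]. A call has 1 to 20 rows; each row is the pose to reach, as a shift and turn from the pose commanded when the call began, along the tool's axes at that moment; what a row does not reach only later rows make up. A row lasts 1/10 s, in which the tool goes at most 50 mm and 8.59 degrees, less where a joint would pass 70% of its speed; a pose out of reach is approached as far as the arm can. A call with a gripper value outside its range is refused whole. "grip" is the opening, from 0 (shut) to 1 (fully open), set as the call begins (left out, the last holds). The fingers move at their own pace and stop on an object; "newtons" is the grip in N (left out, the last holds). Time passes only in rows, so rows that repeat a pose let the fingers close. It gives the time, the measured TCP pose, the force and the opening at its end, in the units of the state.
- sensors.sense(): the state, without advancing time (a new reading comes with each control period).
- viewer.snapshot(name): name is "scene" or "top" or "wrist"; returns a dict with "color" (480x640x3 uint8, red, green, blue), "camera_matrix" (3x3 intrinsics, pixels), "k1" (the pictures are not rectified: a ray, as slopes to the right and down, at radius r is drawn at 1 + k1 r^2 times it, then the intrinsics apply), "R" (3x3) and "t" (3): a world point X has camera coordinates R X + t. Camera axes: x right, y down, z forward; pixel columns grow to the right and rows downward; lengths in mm; the calibration is good to about 2 mm. A picture is of the moment at which its call begins. There is no depth.
- hand_in(): hands the job in, once; it reports no verdict.
The state is a dict: "time": time; "joint_pos": joint angles; "qd": joint speeds; "joint_efforts": joint torques, N m; "tool_pos": TCP position; "tcp_rot": TCP orientation; "ft_force": force on the tool from outside, world axes, zero at the start; "wrist_torque": the same for the moment, N m; "finger_gap": finger opening in mm.
Only numpy, scipy, OpenCV 4.12 (cv2) and the standard library are available. Lean on these libraries where they do the work, as an engineer would, in place of code of your own. Each camera call takes 0.05 s, during which the arm holds its last target.

## Task

On the bar bender's shaft unit, take hold of the round flange and push the shaft into the housing until you feel it firmly against its inner stop, then pull it out until you feel it firmly against its outer stop; about 10 N is right, and never load a stop with more than 25 N. Then slide the shaft to the middle of the float you felt, let go, and press the locking plunger on top of the housing fully down so that it drops into the shaft's groove - do not force it if it will not go. Leave the other things on the bench alone.

Things in the scene. Friction and masses are not known exactly. Their poses are not given: they have to be found in the camera images.
- housing: Closed grey bearing housing, 120 mm long (its x), 84 wide, top 105 mm above the bench, on a base plate 12 mm thick and 120 wide that runs 210 mm from the origin along +x under the shaft. Origin: on the bench, under the plunger's axis, at the housing's middle. x points along the shaft, out towards the flange; z up. Fixed; place and yaw vary. It hides two springy shaft stops (some 7 N/mm).
- shaft: Level shaft, 18 mm diameter, axis 65 mm above the bench, out of the housing's +x face, with a round flange of 90 mm diameter, 16 mm thick, and a 28 mm stub (32 mm nut) beyond it. Origin: flange centre, on the axis; axes as the housing's (x = outwards). Slides along x only, cannot turn, drags with 2.5 N and stays where left. A collar hidden in the housing meets a stop at each end of the float.
- flange_top (a point): Top of the flange's rim, mid-thickness, 110 mm above the bench, moves with the shaft. The flange can be straddled from above, a finger either side of its 16 mm thickness, tips above the shaft (74 mm); the gap from flange to housing is at least 60 mm. Its distance from the plunger's axis is 130 to 170 mm: over 2 mm less than 150 at the inner stop, over 2 mm more than 150 at the outer.
- shaft_exit (a point): Where the shaft leaves the housing: centre of its +x face, 60 mm from the plunger's axis, 65 mm high. The collar inside is set differently along the shaft in every unit, so where the stops are met must be felt; the float is 12 to 25 mm long. Stops take at most 25 N. Exactly midway between the stops, the collar's 12 mm wide groove lies under the plunger's tip.
- plunger: Locking plunger: round black button, 28 mm diameter, 12 thick, on top of the housing. Origin: centre of its top face, 137 mm above the bench when up (as at the start). Travels 10 mm down, drags with 3 N, stays where left. Its 8 mm round-nosed tip enters the groove only within 3 to 4 mm of mid-float; else it lands on the collar after about 3 mm and must not be forced (25 N at most).
- spanner: Bystander: steel open spanner, 200 mm long, lying on the bench; leave alone. Origin: centre of its underside.
- bush: Bystander: dark steel bending bush (tube) 60 mm diameter, 50 mm high, standing on the bench; leave alone. Origin: centre of its underside.
- bentbar: Bystander: a bent steel bar of 12 mm diameter, about 210 mm long, lying flat; leave alone. Origin: on the bench, at its middle.
- beaker: Bystander: green plastic beaker, 72 mm diameter, 100 mm high; leave alone. Origin: centre of its underside.

How it is judged (in metres and radians):
On the way, in this order (a step that is already met when the one before it is completed fails the run):
1. the shaft is pushed in and bears on its inner stop with more than 5 N for 0.2 s (contact force between shaft and housing above 5 N and x of shaft in the frame of housing below 0.149 m), for 0.2 s.
2. the shaft is pulled out and bears on its outer stop with more than 5 N for 0.2 s (contact force between shaft and housing above 5 N and x of shaft in the frame of housing above 0.151 m), for 0.2 s.
At the end, for the whole second after the job is handed in: The plunger is pressed down into the groove (its top at most 129.5 mm above the bench, that is at least 7.5 of its 10 mm travel), which is possible only with the shaft about midway between its stops; the shaft is at rest, clear of both stops (z of plunger in the frame of housing below 0.1295 m and contact force between shaft and housing below 0.5 N and linear speed of shaft below 0.01 m/s); the robot touches nothing.
It fails at once if a stop is loaded with more than 25 N (contact force between shaft and housing above 25 N).
It fails at once if the plunger is forced onto the shaft's collar with more than 25 N (contact force between plunger and shaft above 25 N).
It fails at once if a bystander is moved by more than 20 mm (distance of any of spanner, bush, bentbar, beaker from where it was at the start of the episode above 0.02 m).
It also fails if it takes over 58 s, if anything falls off the work surface, if the arm or the gripper's body presses on something with over 40 N, if the wrist force passes 120 N, or if a joint passes its speed limit or range.

## Working session

There is one attempt and no reset: what is moved stays moved. The work goes in short steps, Python scripts to look and compute and a tool call to move; the robot and the scene stay as the last step left them, time stands still between calls to the robot, and variables do not carry over. Pictures are saved under pics/ and viewed, and the job is handed in when it is done.

Besides the shell and the picture viewer there is one more tool, called after ">>>" as a command line: name --argument value ..., lists and objects as JSON in quotes. move_arm: Moves the arm, as the interface text tells. Its arguments: {"type":"object","properties":{"rows":{"type":"array","items":{"type":"array","items":{"type":"array","items":{"type":"number"}}}},"grip":{"type":"number"},"newtons":{"type":"number"}},"required":["rows"]}

```bash
mkdir -p pics; python3 - <<'E'
from bench import sensors, viewer
import cv2,pickle
print(sensors.sense())
for n in("scene","top","wrist"):
    s=viewer.snapshot(n); pickle.dump(s,open(f"pics/{n}0.pkl","wb"))
    cv2.imwrite(f"pics/{n}0.png",s["color"][:,:,::-1]); print(n,s["camera_matrix"],s["k1"],s["R"],s["t"])
E
```

```text
{'time': 0.0, 'joint_pos': array([-6.95224345e+01,  7.51645278e+00,  8.53315805e+01,  1.54313612e-03,
        8.72617347e+01, -4.89256520e+00]), 'qd': array([ 0.00061601,  0.00406723, -0.08207455,  0.04640182, -0.04047863,
        0.00509022]), 'joint_efforts': array([-3.42043886e-04, -5.69400001e+01, -5.00559032e+01, -1.33652488e-04,
        1.46425003e-02, -4.11229962e-05]), 'tool_pos': array([ 256.91748431, -541.59831202,  238.20835436]), 'tcp_rot': array([-1.79890763e+02, -1.08974620e-02,  2.53700451e+01]), 'ft_force': array([-0.12603418,  0.15485468,  0.48256465]), 'wrist_torque': array([ 0.05064075, -0.00478435, -0.04947975]), 'finger_gap': 85.28021330170601}
scene [[491.31870191   0.         315.68090339]
 [  0.         491.31870191 239.22845386]
 [  0.           0.           1.        ]] -0.10066606556621037 [[-0.71473907  0.69934429  0.00810129]
 [ 0.58775131  0.60688721 -0.53501058]
 [-0.37907316 -0.37763141 -0.84480652]] [ 380.57966282 -243.04772554 1226.98663344]
top [[447.12682732   0.         321.85560013]
 [  0.         447.12682732 239.24959107]
 [  0.           0.           1.        ]] -0.06616653612503799 [[ 1.01332514e-02 -9.99948652e-01  1.05430252e-04]
 [-9.78974480e-01 -9.94218541e-03 -2.03740326e-01]
 [ 2.03730913e-01  1.96133842e-03 -9.79024958e-01]] [-10.04440486 553.23604057 931.87246291]
wrist [[418.77666534   0.         325.51534207]
 [  0.         418.77666534 244.83724153]
 [  0.           0.           1.        ]] -0.09609116864114595 [[ 4.29212726e-01 -9.03202923e-01 -9.56817306e-04]
 [-8.66991928e-01 -4.12301326e-01  2.79879641e-01]
 [-2.53182607e-01 -1.19298351e-01 -9.60034620e-01]] [-599.46987895  -37.21223579  378.40491182]
```

View pics/scene0.png

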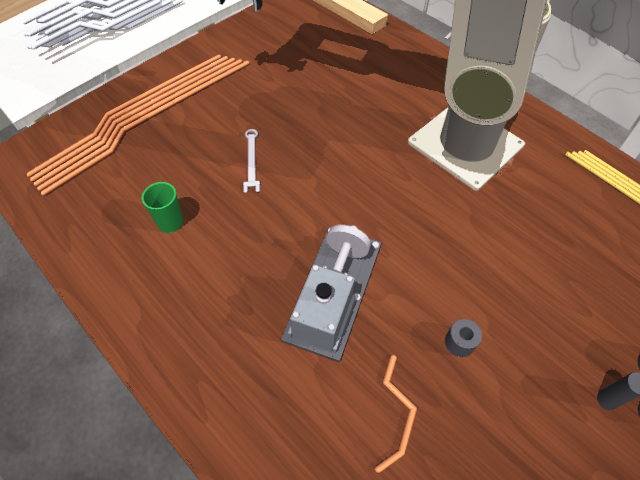

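View pics/top0.png

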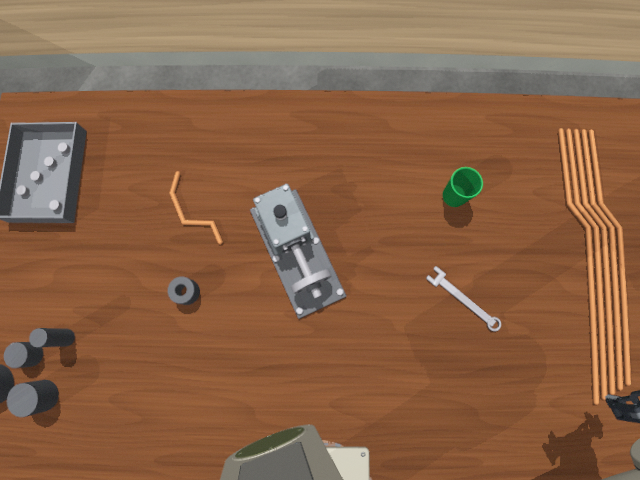

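View pics/wrist0.png

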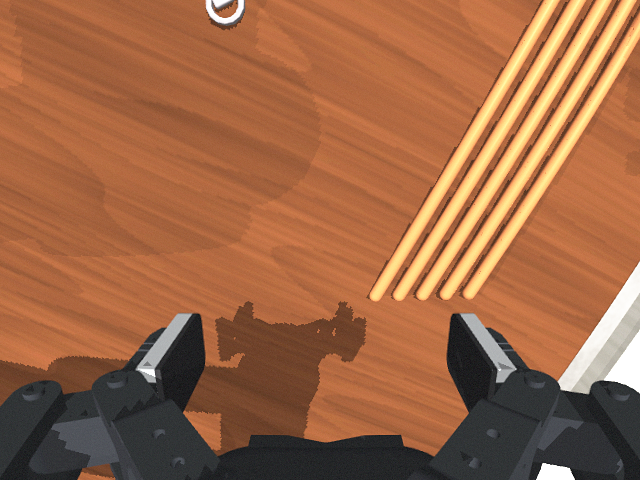

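The scene view has the plunger at about (323,290) and the flange at about (348,241). In the top view they are at about (280,211) and (310,280), with the spanner, bush, bar and beaker well clear. I'll enlarge both views to measure them.

```bash
python3 - <<'E'
import cv2
a=cv2.imread("pics/scene0.png")[215:365,270:390]; b=cv2.imread("pics/top0.png")[175:325,240:360]
c=cv2.hconcat([a,b]); c=cv2.resize(c,None,fx=3.3333,fy=3.3333,interpolation=cv2.INTER_CUBIC)
cv2.imwrite("pics/z0.png",c)
E
```

```text
(no output)
```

View pics/z0.png

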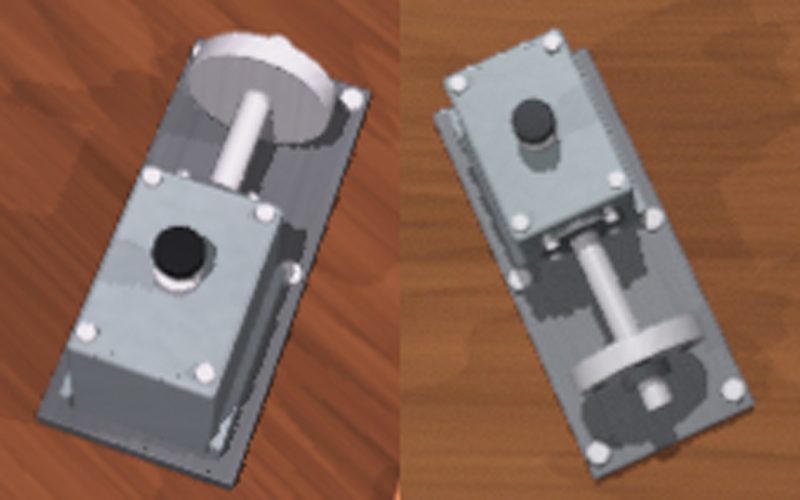

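```bash
cat > h.py <<'E'
import numpy as np,pickle
def proj(s,X):
    c=np.atleast_2d(X)@s["R"].T+s["t"]; u=c[:,:2]/c[:,2:]
    u=u*(1+s["k1"]*(u**2).sum(1,keepdims=True)); K=s["camera_matrix"]
    return u*[K[0,0],K[1,1]]+K[:2,2]
def hw(p,L):
    c,s_=np.cos(p[2]),np.sin(p[2]); L=np.atleast_2d(L)
    return np.c_[p[0]+c*L[:,0]-s_*L[:,1],p[1]+s_*L[:,0]+c*L[:,1],L[:,2]]
E
cat > fit.py <<'E'
from h import *; from scipy.optimize import least_squares
import cv2
S={n:pickle.load(open(f"pics/{n}0.pkl","rb")) for n in("scene","top")}
obs=[("top",(279.9,210.7),(0,0,137)),("top",(345.9,296.2),(210,60,12)),("top",(299.4,318.1),(210,-60,12)),
("scene",(324.3,290.3),(0,0,137)),("scene",(381.3,242.6),(210,-60,12)),
("scene",(290.1,319.4),(-60,60,105)),("scene",(334.2,332.9),(-60,-60+18,105)),("scene",(355.2,278),(60,-42,105)),
("top",(309.6,232.6),(60,42,105)),("top",(274.8,247),(60,-42,105))]
obs=[(n,u,(L[0],np.sign(L[1])*42 if L[2]==105 else L[1],L[2])) for n,u,L in obs]
best=None
for sw in(1,-1):
  for yaw in(-2.6,-3.6,3.1):
    f=lambda p:np.concatenate([proj(S[n],hw(p,(L[0],sw*L[1],L[2])))[0]-u for n,u,L in obs])
    q=least_squares(f,[550,50,yaw],loss="soft_l1")
    if best is None or q.cost<best[0].cost: best=(q,sw,f)
q,sw,f=best; print(q.x[:2],np.degrees(q.x[2]),sw); print(f(q.x).reshape(-1,2).round(1))
p=q.x; pickle.dump(p,open("p.pkl","wb"))
out=[]
for n,(r0,c0) in(("scene",(215,270)),("top",(175,240))):
    im=cv2.resize(cv2.imread(f"pics/{n}0.png")[r0:r0+150,c0:c0+120],None,fx=4,fy=4,interpolation=cv2.INTER_CUBIC)
    def dr(L,col):
        u=((proj(S[n],hw(p,L))-[c0,r0]+.5)*4).astype(int); cv2.polylines(im,[u],False,col,1)
    t=np.linspace(0,2*np.pi,60)
    dr(np.array([(-60,-42,105),(60,-42,105),(60,42,105),(-60,42,105),(-60,-42,105)]),(0,255,255))
    dr(np.array([(0,60,12),(210,60,12),(210,-60,12),(0,-60,12)]),(0,255,0))
    dr(np.c_[14*np.cos(t),14*np.sin(t),0*t+137],(0,0,255))
    for d,col in((145,(255,0,0)),(155,(0,128,255))):
      for e in(-8,8): dr(np.c_[d+e+0*t,45*np.cos(t),65+45*np.sin(t)],col)
    out.append(im)
cv2.imwrite("pics/fit.png",cv2.resize(cv2.hconcat(out),(800,500)))
E
python3 fit.py
```

```text
[597.18049876  84.61398827] -154.36037187721888 1
[[-1.1 -0.7]
 [ 0.2 -0.8]
 [-1.7  0. ]
 [-0.5 -1.6]
 [ 0.1 -1.5]
 [-0.8 -1.1]
 [ 0.5  1. ]
 [ 0.6 -1.9]
 [ 0.3 -1.8]
 [-1.3  0.4]]
```

View pics/fit.png

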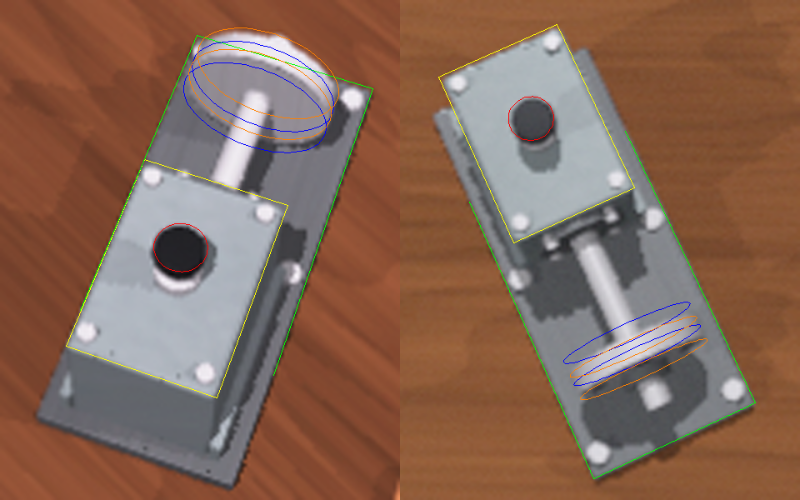

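The fit agrees with both views. The housing is at (597, 85) with yaw −154.4°, and the flange is at about d = 152 mm, so its world position is (460, 19). I'll move above it with the jaws along the shaft.

>>> move_arm --rows '[[[0.424,-0.42,0,0,0,-90.2],[0.424,-0.42,0,0,0,-90.2],[0.424,-0.42,0,0,0,-90.2],[0.424,-0.42,0,0,0,-90.2],[0.424,-0.42,0,0,0,-90.2],[0.424,-0.42,0,0,0,-90.2],[0.424,-0.42,0,0,0,-90.2],[0.424,-0.42,0,0,0,-90.2],[0.424,-0.42,0,0,0,-90.2],[0.424,-0.42,0,0,0,-90.2],[0.424,-0.42,0,0,0,-90.2],[0.424,-0.42,0,0,0,-90.2],[0.424,-0.42,0,0,0,-90.2],[0.424,-0.42,0,0,0,-90.2],[0.424,-0.42,0,0,0,-90.2],[0.424,-0.42,0,0,0,-90.2]]]' --grip 0.7 --newtons 20

```text
time: 1.75
tool_pos: [460.0, 17.7, 239.2]
tcp_rot: [-180.0, 0.0, 115.4]
ft_force: [0.1, 0.4, -0.0]
finger_gap: 59.7
```

```bash
cat > look.py <<'E'
import sys
from bench import sensors, viewer
from h import *
import cv2
tag=sys.argv[1]; names=sys.argv[2:]
s=sensors.sense(); print({k:np.round(s[k],2) for k in("time","tool_pos","tcp_rot","ft_force","finger_gap")})
p=pickle.load(open("p.pkl","rb")); ds=(148,152,156)
for n in names:
    S=viewer.snapshot(n); im=S["color"][:,:,::-1].copy(); cv2.imwrite(f"pics/{n}{tag}.png",im); pickle.dump(S,open(f"pics/{n}{tag}.pkl","wb"))
    t=np.linspace(0,2*np.pi,80)
    dr=lambda L,col:cv2.polylines(im,[proj(S,hw(p,L)).astype(int)],False,col,1)
    dr(np.array([(-60,-42,105),(60,-42,105),(60,42,105),(-60,42,105),(-60,-42,105)]),(0,255,255))
    dr(np.c_[14*np.cos(t),14*np.sin(t),0*t+137],(0,0,255))
    dr(np.array([(0,60,12),(210,60,12),(210,-60,12),(0,-60,12)]),(0,255,0))
    for e in(-8,8): dr(np.c_[152+e+0*t,45*np.cos(t),65+45*np.sin(t)],(255,0,0))
    cv2.imwrite(f"pics/{n}{tag}o.png",im)
E
python3 look.py 1 wrist scene
```

```text
{'time': np.float64(1.75), 'tool_pos': array([460.01,  17.74, 239.21]), 'tcp_rot': array([-1.7998e+02,  1.0000e-02,  1.1545e+02]), 'ft_force': array([ 0.11,  0.35, -0.05]), 'finger_gap': np.float64(59.68)}
```

View pics/wrist1o.png

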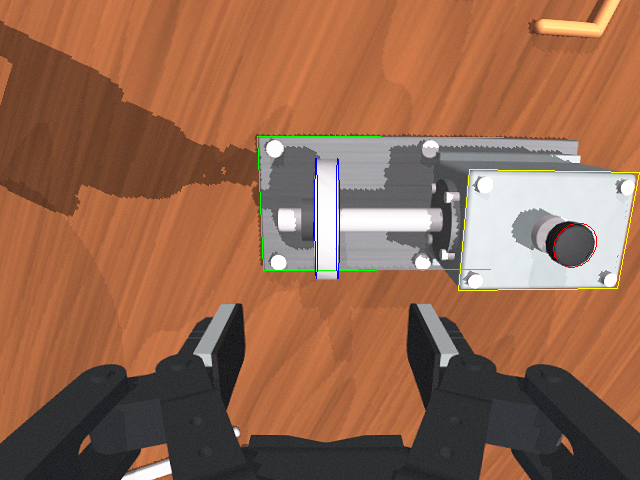

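The wrist view confirms the model. The flange outline (col 315–339) matches d ≈ 152 mm and sits centred between the fingers (col ~325). I'll descend astride it, then close partway.

>>> move_arm --rows '[[[0.001,0.0006,0.03,0,0,-0.2],[0.001,0.0006,0.06,0,0,-0.2],[0.001,0.0006,0.09,0,0,-0.2],[0.001,0.0006,0.115,0,0,-0.2],[0.001,0.0006,0.135,0,0,-0.2],[0.001,0.0006,0.143,0,0,-0.2],[0.001,0.0006,0.147,0,0,-0.2],[0.001,0.0006,0.147,0,0,-0.2],[0.001,0.0006,0.147,0,0,-0.2]]]'

```text
time: 2.75
tool_pos: [461.3, 20.0, 93.5]
tcp_rot: [179.9, 0.1, 115.7]
ft_force: [-0.5, 0.5, -0.5]
finger_gap: 59.8
```

>>> move_arm --rows '[[[0,0,0,0,0,0],[0,0,0,0,0,0],[0,0,0,0,0,0],[0,0,0,0,0,0],[0,0,0,0,0,0]]]' --grip 0.28

```text
time: 3.25
tool_pos: [460.4, 20.2, 92.3]
tcp_rot: [180.0, 0.0, 115.8]
ft_force: [1.0, 0.0, -0.1]
finger_gap: 23.8
```

```bash
python3 look.py 2 wrist
```

```text
{'time': np.float64(3.25), 'tool_pos': array([460.37,  20.24,  92.34]), 'tcp_rot': array([180.  ,   0.  , 115.77]), 'ft_force': array([ 1.04,  0.03, -0.13]), 'finger_gap': np.float64(23.84)}
```

View pics/wrist2.png

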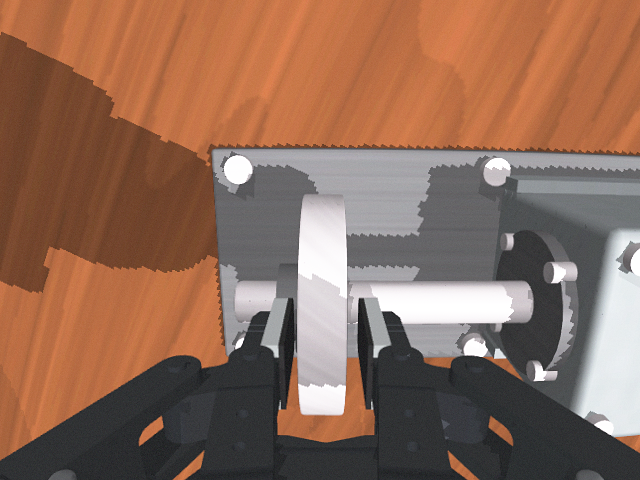

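The flange (col 299–347) stands free between the pads, slightly nearer the outer (left) pad. I'll shift about 1 mm outward and close gently.

>>> move_arm --rows '[[[0,-0.001,0,0,0,0],[0,-0.001,0,0,0,0],[0,-0.001,0,0,0,0],[0,-0.001,0,0,0,0],[0,-0.001,0,0,0,0],[0,-0.001,0,0,0,0]]]' --grip 0.14 --newtons 25

```text
time: 3.9
tool_pos: [459.6, 19.8, 92.4]
tcp_rot: [180.0, -0.0, 115.8]
ft_force: [0.7, 1.3, 1.3]
finger_gap: 15.6
```

>>> move_arm --rows '[[[0,0,0,0,0,0],[0,0,0,0,0,0],[0,0,0,0,0,0]]]' --grip 0.05 --newtons 40

```text
time: 4.2
tool_pos: [459.6, 19.8, 92.5]
tcp_rot: [180.0, 0.0, 115.8]
ft_force: [0.3, 1.6, 3.5]
finger_gap: 15.4
```

>>> move_arm --rows '[[[0,0.0007,0,0,0,0],[0,0.0014,0,0,0,0],[0,0.002,0,0,0,0],[0,0.002,0,0,0,0]]]'

```text
time: 4.6
tool_pos: [461.1, 20.5, 92.4]
tcp_rot: [-180.0, -0.0, 115.8]
ft_force: [-2.3, 1.3, 5.5]
finger_gap: 15.3
```

>>> move_arm --rows '[[[0,0.0007,0,0,0,0],[0,0.0014,0,0,0,0],[0,0.002,0,0,0,0],[0,0.002,0,0,0,0]]]'

```text
time: 5.0
tool_pos: [462.9, 21.4, 92.4]
tcp_rot: [-180.0, -0.0, 115.8]
ft_force: [-2.5, 1.4, 4.9]
finger_gap: 15.2
```

>>> move_arm --rows '[[[0,0.0007,0,0,0,0],[0,0.0014,0,0,0,0],[0,0.002,0,0,0,0],[0,0.002,0,0,0,0]]]'

```text
time: 5.4
tool_pos: [464.7, 22.3, 92.4]
tcp_rot: [-180.0, -0.0, 115.8]
ft_force: [-2.5, 0.9, 5.2]
finger_gap: 15.3
```

>>> move_arm --rows '[[[0,0.0007,0,0,0,0],[0,0.0014,0,0,0,0],[0,0.002,0,0,0,0],[0,0.002,0,0,0,0]]]'

```text
time: 5.8
tool_pos: [466.5, 23.1, 92.4]
tcp_rot: [-180.0, -0.0, 115.8]
ft_force: [-3.0, 0.8, 5.5]
finger_gap: 15.0
```

>>> move_arm --rows '[[[0,0.0007,0,0,0,0],[0,0.0014,0,0,0,0],[0,0.002,0,0,0,0],[0,0.002,0,0,0,0]]]'

```text
time: 6.2
tool_pos: [468.3, 24.0, 92.4]
tcp_rot: [-180.0, 0.0, 115.8]
ft_force: [-1.9, 0.7, 5.3]
finger_gap: 15.3
```

>>> move_arm --rows '[[[0,0.0007,0,0,0,0],[0,0.0014,0,0,0,0],[0,0.002,0,0,0,0],[0,0.002,0,0,0,0]]]'

```text
time: 6.6
tool_pos: [470.1, 24.8, 92.4]
tcp_rot: [-180.0, 0.0, 115.8]
ft_force: [-2.4, -0.3, 5.8]
finger_gap: 15.6
```

>>> move_arm --rows '[[[0,0.0007,0,0,0,0],[0,0.0014,0,0,0,0],[0,0.002,0,0,0,0],[0,0.002,0,0,0,0]]]'

```text
time: 7.0
tool_pos: [471.9, 25.7, 92.4]
tcp_rot: [-180.0, 0.0, 115.8]
ft_force: [-2.3, 1.3, 5.8]
finger_gap: 15.1
```

>>> move_arm --rows '[[[0,0.0007,0,0,0,0],[0,0.0014,0,0,0,0],[0,0.002,0,0,0,0],[0,0.002,0,0,0,0]]]'

```text
time: 7.4
tool_pos: [472.8, 26.1, 92.5]
tcp_rot: [-179.8, -0.0, 115.8]
ft_force: [-8.4, -2.6, 10.3]
finger_gap: 15.1
```

>>> move_arm --rows '[[[0,0.0005,0,0,0,0],[0,0.0005,0,0,0,0],[0,0.0005,0,0,0,0],[0,0.0005,0,0,0,0],[0,0.0005,0,0,0,0]]]'

```text
time: 7.9
tool_pos: [473.0, 26.2, 92.4]
tcp_rot: [-179.8, -0.0, 115.8]
ft_force: [-10.2, -2.3, 12.1]
finger_gap: 15.3
```

```bash
cat > st.py <<'E'
from bench import sensors
from h import *
p=pickle.load(open("p.pkl","rb")); s=sensors.sense(); a=np.array([np.cos(p[2]),np.sin(p[2])])
print("t",s["time"],"d",(s["tool_pos"][:2]-p[:2])@a,"Faxial(out+)",s["ft_force"][:2]@a,"z",s["tool_pos"][2],"F",s["ft_force"].round(2),"rot",s["tcp_rot"].round(2))
E
python3 st.py
```

```text
t 7.9 d 137.16808828892007 Faxial(out+) 10.218217365647062 z 92.44238324709275 F [-10.22  -2.33  12.09] rot [-1.7981e+02 -1.0000e-02  1.1576e+02]
```

>>> move_arm --rows '[[[0,0.0006,0,0,0,0],[0,0.0006,0,0,0,0],[0,0.0006,0,0,0,0],[0,0.0006,0,0,0,0],[0,0.0006,0,0,0,0]]]'

```text
time: 8.4
tool_pos: [473.3, 26.4, 92.4]
tcp_rot: [-179.8, -0.0, 115.8]
ft_force: [-11.5, -3.5, 12.9]
finger_gap: 15.4
```

```bash
python3 st.py
```

```text
t 8.4 d 136.87286433777192 Faxial(out+) 11.881223304229033 z 92.40533004925445 F [-11.51  -3.47  12.91] rot [-1.7977e+02 -2.0000e-02  1.1577e+02]
```

The inner stop is felt at about 10 N, with contact at d ≈ 138.3. The outer stop has to be beyond 152, so I'll go out to about 150 quickly and then creep.

>>> move_arm --rows '[[[0,-0.001,0,0,0,0],[0,-0.002,0,0,0,0],[0,-0.004,0,0,0,0],[0,-0.006,0,0,0,0],[0,-0.008,0,0,0,0],[0,-0.01,0,0,0,0],[0,-0.012,0,0,0,0],[0,-0.014,0,0,0,0],[0,-0.015,0,0,0,0],[0,-0.015,0,0,0,0],[0,-0.015,0,0,0,0]]]'

```text
time: 9.5
tool_pos: [461.2, 20.6, 92.5]
tcp_rot: [-180.0, 0.0, 115.8]
ft_force: [-0.5, 1.1, 7.1]
finger_gap: 15.2
```

```bash
python3 st.py
```

```text
t 9.5 d 150.27959313332076 Faxial(out+) -0.0009465515790997151 z 92.45093641373767 F [-0.53  1.11  7.11] rot [-179.98    0.    115.77]
```

>>> move_arm --rows '[[[0,-0.0007,0,0,0,0],[0,-0.0014,0,0,0,0],[0,-0.002,0,0,0,0],[0,-0.002,0,0,0,0]]]'

```text
time: 9.9
tool_pos: [459.6, 19.8, 92.5]
tcp_rot: [180.0, 0.0, 115.8]
ft_force: [1.7, 2.6, 6.0]
finger_gap: 15.3
```

```bash
python3 st.py
```

```text
t 9.9 d 152.08591206093433 Faxial(out+) -2.616759823697351 z 92.45346681790373 F [1.66 2.6  6.02] rot [179.99   0.   115.77]
```

>>> move_arm --rows '[[[0,-0.0007,0,0,0,0],[0,-0.0014,0,0,0,0],[0,-0.002,0,0,0,0],[0,-0.002,0,0,0,0]]]'

```text
time: 10.3
tool_pos: [457.8, 19.0, 92.4]
tcp_rot: [180.0, -0.0, 115.8]
ft_force: [0.4, 3.6, 5.9]
finger_gap: 15.3
```

```bash
python3 st.py
```

```text
t 10.3 d 154.09944767879608 Faxial(out+) -1.9093172232563964 z 92.4416133879211 F [0.37 3.64 5.9 ] rot [179.99  -0.   115.77]
```

>>> move_arm --rows '[[[0,-0.0007,0,0,0,0],[0,-0.0014,0,0,0,0],[0,-0.002,0,0,0,0],[0,-0.002,0,0,0,0]]]'

```text
time: 10.7
tool_pos: [456.0, 18.1, 92.4]
tcp_rot: [180.0, 0.0, 115.8]
ft_force: [0.3, 3.2, 6.1]
finger_gap: 15.3
```

```bash
python3 st.py
```

```text
t 10.7 d 156.11607844525332 Faxial(out+) -1.6630000492385149 z 92.44992994738617 F [0.3  3.22 6.06] rot [179.99   0.   115.77]
```

>>> move_arm --rows '[[[0,-0.0007,0,0,0,0],[0,-0.0014,0,0,0,0],[0,-0.002,0,0,0,0],[0,-0.002,0,0,0,0]]]'

```text
time: 11.1
tool_pos: [454.1, 17.2, 92.4]
tcp_rot: [180.0, -0.0, 115.8]
ft_force: [1.3, 3.6, 5.7]
finger_gap: 15.4
```

```bash
python3 st.py
```

```text
t 11.1 d 158.1300636636477 Faxial(out+) -2.7209935887758356 z 92.4178440152876 F [1.3  3.58 5.71] rot [179.99  -0.   115.77]
```

>>> move_arm --rows '[[[0,-0.0007,0,0,0,0],[0,-0.0014,0,0,0,0],[0,-0.002,0,0,0,0],[0,-0.002,0,0,0,0]]]'

```text
time: 11.5
tool_pos: [452.9, 16.6, 92.5]
tcp_rot: [179.9, 0.0, 115.8]
ft_force: [4.4, 4.8, 2.7]
finger_gap: 15.2
```

```bash
python3 st.py
```

```text
t 11.5 d 159.45198940876665 Faxial(out+) -6.047606210769708 z 92.45839914599792 F [4.38 4.84 2.73] rot [1.7990e+02 1.0000e-02 1.1577e+02]
```

>>> move_arm --rows '[[[0,-0.0007,0,0,0,0],[0,-0.0014,0,0,0,0],[0,-0.0014,0,0,0,0],[0,-0.0014,0,0,0,0],[0,-0.0014,0,0,0,0],[0,-0.0014,0,0,0,0]]]'

```text
time: 12.1
tool_pos: [452.3, 16.3, 92.5]
tcp_rot: [179.8, 0.0, 115.8]
ft_force: [9.8, 6.1, -1.4]
finger_gap: 15.6
```

```bash
python3 st.py
```

```text
t 12.1 d 160.16519310777312 Faxial(out+) -11.470728468546334 z 92.46826236416459 F [ 9.78  6.13 -1.4 ] rot [1.7982e+02 1.0000e-02 1.1577e+02]
```

The outer stop is felt at about 9–10 N, with contact at d ≈ 158.85. The float is about 20.5 mm, so the middle is at d ≈ 148.55. I'll slide there.

>>> move_arm --rows '[[[0,0,0,0,0,0],[0,0,0,0,0,0],[0,0.001,0,0,0,0],[0,0.002,0,0,0,0],[0,0.004,0,0,0,0],[0,0.006,0,0,0,0],[0,0.008,0,0,0,0],[0,0.01,0,0,0,0],[0,0.012,0,0,0,0],[0,0.0133,0,0,0,0],[0,0.0133,0,0,0,0],[0,0.0133,0,0,0,0],[0,0.0133,0,0,0,0]]]'

```text
time: 13.4
tool_pos: [462.7, 21.3, 92.5]
tcp_rot: [-179.9, -0.0, 115.8]
ft_force: [-1.7, 2.3, 8.4]
finger_gap: 15.5
```

```bash
python3 st.py
```

```text
t 13.4 d 148.63667269120387 Faxial(out+) 0.5544699052584504 z 92.46036900841922 F [-1.71  2.29  8.35] rot [-179.95   -0.    115.77]
```

>>> move_arm --rows '[[[0,0,0,0,0,0],[0,0,0,0,0,0],[0,0,0,0,0,0],[0,0,0,0,0,0],[0,0,0,0,0,0]]]' --grip 0.5

```text
time: 13.9
tool_pos: [462.9, 21.4, 92.1]
tcp_rot: [-180.0, -0.0, 115.8]
ft_force: [-0.0, 0.1, 0.9]
finger_gap: 42.6
```

```bash
python3 st.py; python3 look.py 3 wrist
```

```text
t 13.9 d 148.4308739515313 Faxial(out+) -0.019507047657948293 z 92.07634536678698 F [-0.01  0.06  0.9 ] rot [-1.7997e+02 -1.0000e-02  1.1577e+02]
{'time': np.float64(13.9), 'tool_pos': array([462.87,  21.42,  92.08]), 'tcp_rot': array([-1.7997e+02, -1.0000e-02,  1.1577e+02]), 'ft_force': array([-0.01,  0.06,  0.9 ]), 'finger_gap': np.float64(42.63)}
```

View pics/wrist3.png

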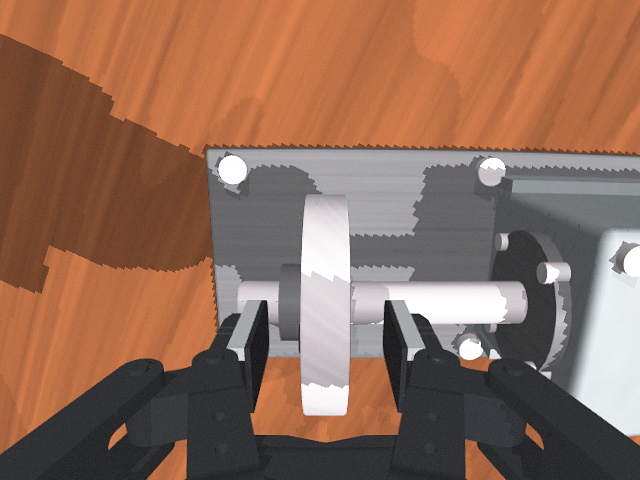

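The flange (col 301–350) stands free between the open pads. I'll rise, move over the plunger and shut the fingers.

>>> move_arm --rows '[[[0,0,-0.03,0,0,0],[0,0,-0.07,0,0,0],[0,0,-0.11,0,0,0],[-0.0015,0.04,-0.11,0,0,0],[-0.0015,0.08,-0.11,0,0,0],[-0.0015,0.12,-0.11,0,0,0],[-0.0015,0.148,-0.11,0,0,0],[-0.0015,0.148,-0.11,0,0,0],[-0.0015,0.148,-0.11,0,0,0],[-0.0015,0.148,-0.11,0,0,0]]]'

```text
time: 14.95
tool_pos: [596.3, 84.1, 202.1]
tcp_rot: [-180.0, -0.0, 115.8]
ft_force: [0.3, -0.3, -0.5]
finger_gap: 42.7
```

>>> move_arm --rows '[[[0,0,0.02,0,0,0],[0,0,0.04,0,0,0],[0,0,0.045,0,0,0],[0,0,0.045,0,0,0],[0,0,0.045,0,0,0],[0,0,0.045,0,0,0],[0,0,0.045,0,0,0]]]' --grip 0

```text
time: 15.65
tool_pos: [597.6, 84.5, 158.5]
tcp_rot: [179.9, 0.0, 115.8]
ft_force: [0.5, 0.2, -0.0]
finger_gap: 0.1
```

```bash
python3 look.py 4 wrist scene top
```

```text
{'time': np.float64(15.65), 'tool_pos': array([597.63,  84.51, 158.54]), 'tcp_rot': array([1.7990e+02, 4.0000e-02, 1.1577e+02]), 'ft_force': array([ 0.5 ,  0.24, -0.04]), 'finger_gap': np.float64(0.11)}
```

View pics/wrist4o.png

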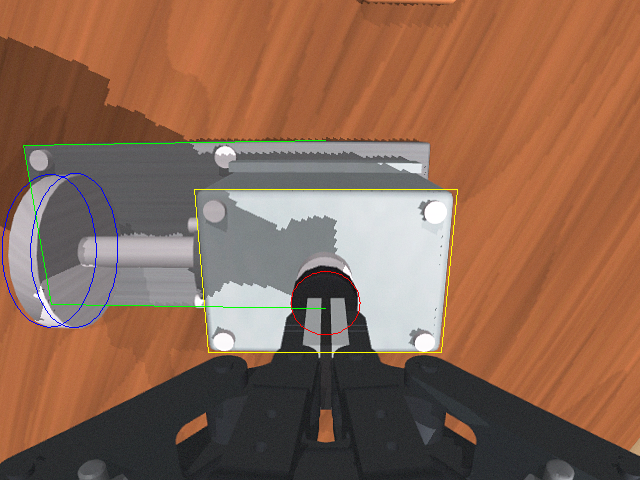

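View pics/scene4o.png

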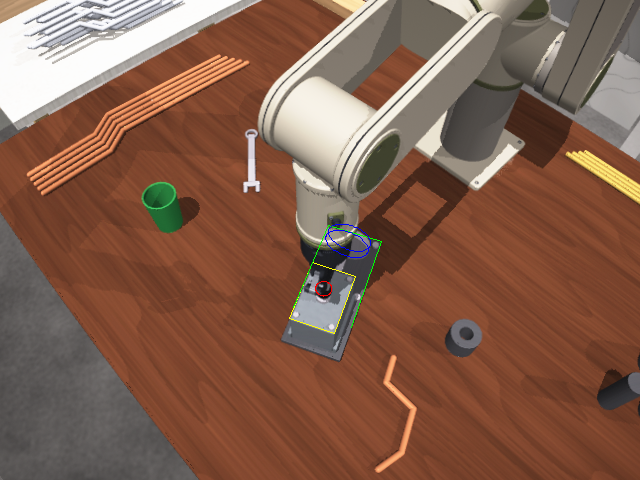

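```bash
python3 - <<'E'
from h import *; import cv2
S=pickle.load(open("pics/wrist4.pkl","rb")); p=pickle.load(open("p.pkl","rb")); im=cv2.imread("pics/wrist4.png")
a=im[140:360,0:300]; o=[]
for d in(148.5,142):
    b=cv2.resize(a,None,fx=1.33,fy=2)
    b=cv2.resize(a,None,fx=1.33,fy=1.33); t=np.linspace(0,2*np.pi,90)
    for e in(-8,8): cv2.polylines(b,[((proj(S,hw(p,np.c_[d+e+0*t,45*np.cos(t),65+45*np.sin(t)]))-[0,140])*1.33).astype(int)],True,(0,0,255),1)
    o.append(b)
cv2.imwrite("pics/z4.png",cv2.hconcat(o))
E
```

```text
(no output)
```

View pics/z4.png

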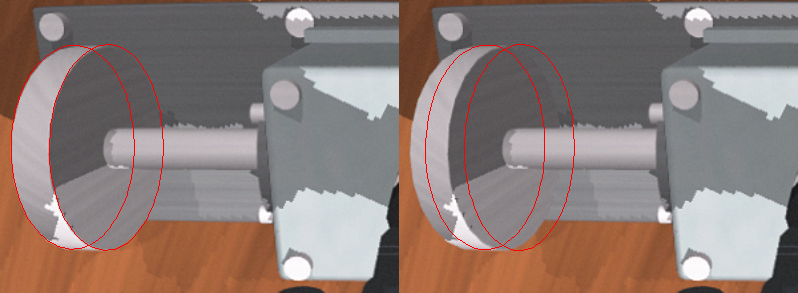

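The flange lies exactly on the model outline at d = 148.5, and the closed fingertips are centred over the plunger at (326,303). I'll start pressing.

>>> move_arm --rows '[[[0,0,0.005,0,0,0],[0,0,0.009,0,0,0],[0,0,0.011,0,0,0],[0,0,0.012,0,0,0],[0,0,0.013,0,0,0],[0,0,0.014,0,0,0],[0,0,0.014,0,0,0]]]'

```text
time: 16.5
tool_pos: [597.1, 84.5, 143.3]
tcp_rot: [180.0, 0.0, 115.8]
ft_force: [-0.2, -0.2, 0.7]
finger_gap: 0.5
```

>>> move_arm --rows '[[[0,0,0.0005,0,0,0],[0,0,0.001,0,0,0],[0,0,0.0015,0,0,0],[0,0,0.002,0,0,0],[0,0,0.002,0,0,0]]]'

```text
time: 17.0
tool_pos: [597.1, 84.5, 141.3]
tcp_rot: [180.0, 0.0, 115.8]
ft_force: [-0.4, -0.4, 1.2]
finger_gap: -0.0
```

>>> move_arm --rows '[[[0,0,0.0005,0,0,0],[0,0,0.001,0,0,0],[0,0,0.0015,0,0,0],[0,0,0.002,0,0,0],[0,0,0.002,0,0,0]]]'

```text
time: 17.5
tool_pos: [597.1, 84.5, 139.2]
tcp_rot: [180.0, 0.0, 115.8]
ft_force: [0.1, 1.0, 2.0]
finger_gap: 0.0
```

```bash
python3 look.py 5 wrist scene; python3 -c "
import cv2
a=cv2.imread('pics/scene5.png')[215:365,250:410];cv2.imwrite('pics/z5.png',cv2.resize(a,None,fx=4,fy=4,interpolation=cv2.INTER_CUBIC))"
```

```text
{'time': np.float64(17.5), 'tool_pos': array([597.07,  84.49, 139.24]), 'tcp_rot': array([179.99,   0.  , 115.77]), 'ft_force': array([0.08, 1.03, 2.05]), 'finger_gap': np.float64(0.02)}
```

View pics/z5.png

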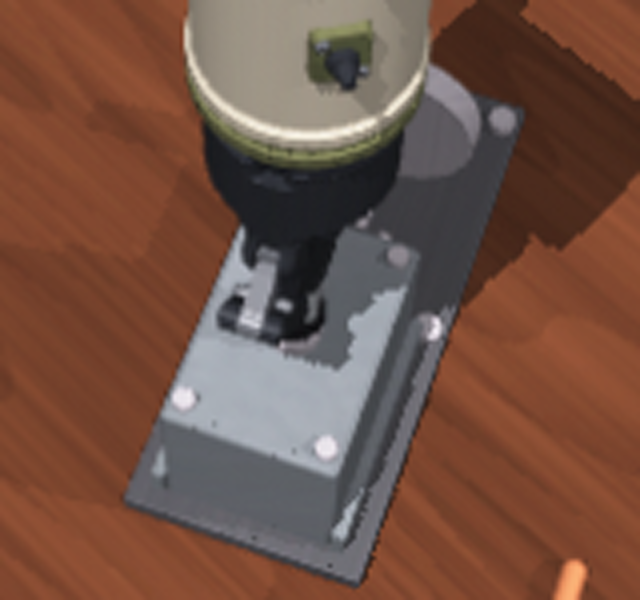

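View pics/wrist5.png

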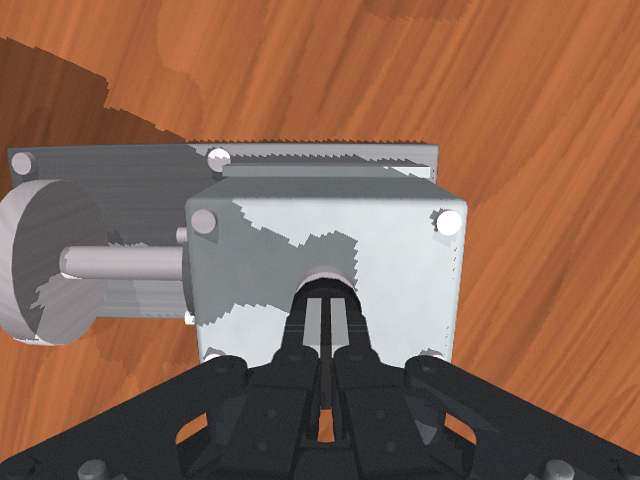

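The fingers are on the button and the force is only about 2 N. I'll carry on in 1–2 mm steps.

>>> move_arm --rows '[[[0,0,0.0005,0,0,0],[0,0,0.001,0,0,0],[0,0,0.0015,0,0,0],[0,0,0.0015,0,0,0]]]'

```text
time: 18.0
tool_pos: [597.1, 84.5, 137.8]
tcp_rot: [180.0, 0.0, 115.8]
ft_force: [0.1, -0.1, 1.8]
finger_gap: -0.1
```

>>> move_arm --rows '[[[0,0,0.0005,0,0,0],[0,0,0.001,0,0,0],[0,0,0.0015,0,0,0],[0,0,0.0015,0,0,0]]]'

```text
time: 18.4
tool_pos: [597.1, 84.5, 136.2]
tcp_rot: [180.0, 0.0, 115.8]
ft_force: [1.0, -0.5, 1.1]
finger_gap: -0.2
```

>>> move_arm --rows '[[[0,0,0.0005,0,0,0],[0,0,0.001,0,0,0],[0,0,0.0015,0,0,0],[0,0,0.0015,0,0,0]]]'

```text
time: 18.8
tool_pos: [597.1, 84.5, 135.1]
tcp_rot: [180.0, 0.0, 115.8]
ft_force: [-1.2, 0.2, 4.5]
finger_gap: -0.2
```

>>> move_arm --rows '[[[0,0,0.0005,0,0,0],[0,0,0.0005,0,0,0],[0,0,0.0005,0,0,0]]]'

```text
time: 19.1
tool_pos: [597.1, 84.5, 135.0]
tcp_rot: [180.0, 0.0, 115.8]
ft_force: [-2.8, -0.2, 7.3]
finger_gap: 0.1
```

The plunger has bottomed at tip height 127 mm, its full 10 mm travel, with only about 7 N. Next I retreat straight up and back towards the base to check.

>>> move_arm --rows '[[[0,0,-0.005,0,0,0],[0,0,-0.02,0,0,0],[0,0,-0.06,0,0,0],[0,0,-0.1,0,0,0],[0,-0.04,-0.14,0,0,0],[0,-0.09,-0.14,0,0,0],[0,-0.14,-0.14,0,0,0],[0,-0.15,-0.14,0,0,0],[0,-0.15,-0.14,0,0,0],[0,-0.15,-0.14,0,0,0],[0,-0.15,-0.14,0,0,0]]]'

```text
time: 20.2
tool_pos: [462.7, 19.6, 274.7]
tcp_rot: [180.0, 0.0, 115.8]
ft_force: [0.3, -0.6, 0.2]
finger_gap: -0.3
```

```bash
python3 look.py 6 wrist scene top; python3 - <<'E'
from h import *; import cv2
p=pickle.load(open("p.pkl","rb")); t=np.linspace(0,2*np.pi,90); o=[]
for n,(x0,y0) in(("scene",(285,250)),("wrist",None or (0,0))):
    S=pickle.load(open(f"pics/{n}6.pkl","rb")); im=cv2.imread(f"pics/{n}6.png")
    c=proj(S,hw(p,(0,0,130)))[0].astype(int); print(n,c); x0,y0=c-40
    x0=max(x0,0); y0=max(y0,0); a=cv2.resize(im[y0:y0+80,x0:x0+80],(400,400),interpolation=cv2.INTER_CUBIC)
    for z,col in((137,(0,0,255)),(127,(0,255,0))):
        cv2.polylines(a,[((proj(S,hw(p,np.c_[14*np.cos(t),14*np.sin(t),0*t+z]))-[x0,y0]+.5)*5).astype(int)],True,col,1)
    o.append(a)
cv2.imwrite("pics/z6.png",cv2.hconcat(o))
E
```

```text
{'time': np.float64(20.2), 'tool_pos': array([462.74,  19.64, 274.67]), 'tcp_rot': array([179.97,   0.  , 115.79]), 'ft_force': array([ 0.34, -0.6 ,  0.25]), 'finger_gap': np.float64(-0.31)}
scene [323 290]
wrist [537 230]
```

View pics/z6.png

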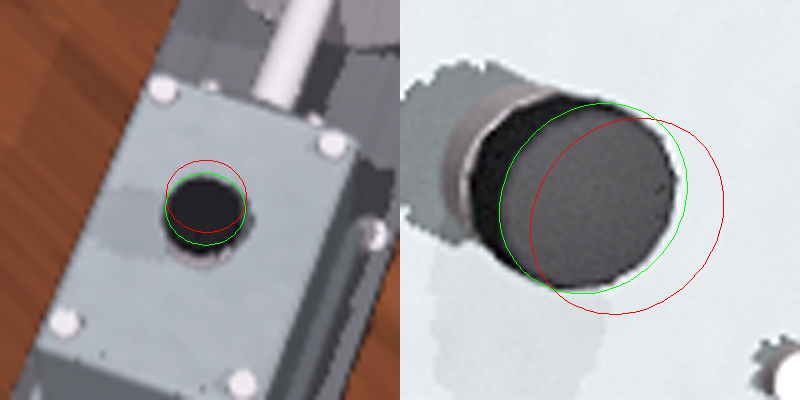

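View pics/wrist6o.png

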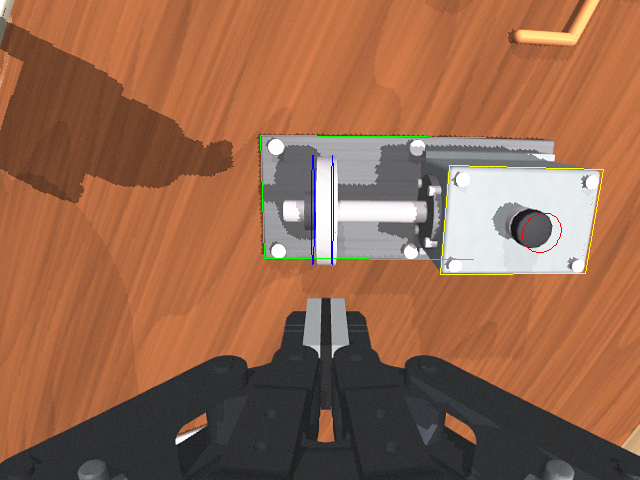

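View pics/scene6.png

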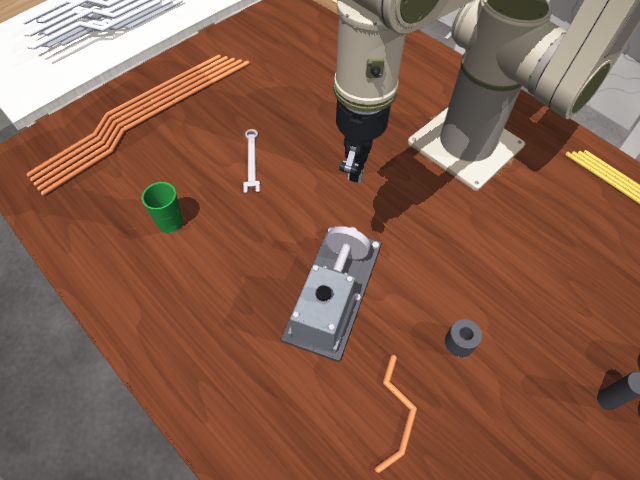

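The button's top face now matches the 127 mm outline (green) in both views. The flange sits inward of the old 152 mm outline, the bystanders haven't moved, and the arm is clear. I'm handing in.

```bash
python3 -c "
from bench import hand_in; print(hand_in())"
```

```text
the job is handed in; nothing more can be done
None
```

I finished the job and handed it in at about 20 s of the 58 s allowed; `hand_in` reports no verdict, so success rests on my own checks.

- **Inner stop:** I gripped the flange and pushed it in to about 10 N. Contact came with the flange about 138.3 mm from the plunger's axis.
- **Outer stop:** I pulled it out to about 9–10 N, with contact at about 158.9 mm. That makes the float about 20.5 mm. Stop loads are wrist readings less the shaft's drag, and no reading was above about 12 N.
- **Mid-float:** I set the shaft at about 148.5 mm and let go. A wrist picture taken after release matched that position.
- **Plunger:** I pressed it until it bottomed at 127 mm, its full 10 mm travel, at about 7 N, with no sign of landing on the collar. On the way down I read only 1–2 N where 3 N of drag was expected, and I put this down to offset in the force reading.
- **Last pictures:** The button top matches the 127 mm height in two views, the bystanders have not visibly moved, and the arm is clear of everything.

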